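# Free the eccentric lock and dock a board in the test fixture

## Robot

A 6-joint arm with a two-finger parallel gripper is mounted at the origin on a cart in front of the work surface, level with it; the furniture and walls round the work are solid. World frame = base frame: x ahead of the robot, y to its left, z up, the work surface at z = 0. Lengths are in m, angles in degrees, forces in N, time in s.
With the tool pointing down it reaches from about 0.275 to 0.975 m from the base axis. Payload 8.4 kg.
Tool frame: the origin (TCP) lies midway between the tips of the shut fingers; the grasp point (between the pads) lies 19 mm behind it; x points along the fingers, y is the direction in which the jaws open and shut, and the axes are right-handed (so a half turn about x gives the same grasp; the last joint's range is limited). The gripper opens to 92 mm and grips with 3 to 60 N. Pads are 20 mm wide; open, the fingers measure 128 mm over their backs; the gripper's body (75 mm by 189 mm) begins 69 mm behind the grasp point.
Start: joints at [-64.595, 20.225, 93.587, -0, 66.188, -0.138], TCP at [0.269, -0.564, 0.215] pointing down, gripper open.
Joint ranges: [-150.9, 150.9], [-52.94, 120.26], [3.33, 152.33], [-74.26, 254.26], [0, 154.13], [-172.89, 172.89]. Speed limits (degrees/s): [127.2, 127.2, 159.86, 180, 180, 180].

## Interface

Orientations are given as a 3x3 rotation matrix whose columns are the frame's x, y, z axes.
In Python, from plant import arm gives the robot as it stands. The module is installed in compiled form; this text tells all that it offers.
- The arm moves only by the shell command python3 -m crank 'ROWS' [OPENING] [FORCE]. ROWS is JSON, a list of rows, each a list of 2 entries, a list of its own where there are three numbers: the shift along the tool's x, y, z in mm, then the turn about the tool's x in degrees. In form: [[[tx, ty, tz], roll], ...]. A call has 1 to 10 rows; each row shifts and turns the pose as measured when the row begins, along the tool's axes as they then stand; what a row does not reach is not made up. A row lasts 1/12 s, in which the tool goes at most 41.7 mm and 7.16 degrees, less where a joint would pass 70% of its speed; a pose out of reach is approached as far as the arm can. A call with a gripper value outside its range is refused whole. OPENING is the opening in per cent of the stroke, from 0 (shut) to 100 (fully open), set as the call begins (- or left out, the last holds). The fingers move at their own pace and stop on an object; FORCE is the grip in N (left out, the last holds). Time passes only in rows, so rows that do not move let the fingers close. It gives the time, the measured TCP pose, the force and the opening at its end, in the units of the state.
- arm.get_state(): the state, without advancing time (a new reading comes with each control period).
- arm.read_camera(name): name is "scene" or "top"; returns a dict with "frame" (384x512x3 uint8, red, green, blue), "fovy" (degrees; the focal length in pixels is half the picture's height over the tangent of half this angle, whatever the lens; pixels are square), "cx", "cy" (the principal point, pixels), "R" (3x3) and "t" (3): a world point X has camera coordinates R X + t. Camera axes: x right, y down, z forward; pixel columns grow to the right and rows downward; lengths in m; the calibration is good to about 2 mm. A picture is of the moment at which its call begins. There is no depth.
- arm.sign_off(): hands the job in, once; it reports no verdict.
The state is a dict: "clock": time; "joint_positions": joint angles; "joint_vel": joint speeds; "joint_torque": joint torques, N m; "position": TCP position; "eef_rot": TCP orientation; "contact_force": force on the tool from outside, world axes, zero at the start; "torque": the same for the moment, N m; "finger_gap": opening from 0.0 (shut) to 1.0 (fully open).
Only numpy, scipy, OpenCV 4.12 (cv2) and the standard library are available. Lean on these libraries where they do the work, as an engineer would, in place of code of your own. Each camera call takes 0.05 s, during which the arm holds its last target. There are 200 camera calls.

## Task

Dock the circuit board in the test fixture: with a fingertip push the cam's red lever post round to its far stop, so that the low point of the cam faces the slide, and only then push the slide forward by its orange plate until it is fully home at the black contact blocks. The board rides along in its nest; nothing is picked up, and the small things standing round the fixture stay where they are.

Things in the scene. Friction and masses are not known exactly. Their poses are not given: they have to be found in the camera images.
- fixture: Fixed aluminium base plate of the test fixture, 10 mm thick; in its own frame it spans x -130 to +90, y -62 to +62 mm. Origin on the bench surface. x is 'forward', the way the slide is pushed; y left, z up. Steel rails at y +-54.5 mm, tops 22 mm above the bench. Stop pins for the lever at x 17.5, y +-46 mm, tops 36 mm above the bench. Cam axis at x 28, y 0.
- slide (a joint): Travel of the blue follower slide in m along the fixture's +x: 0 = fully back (start), 0.024 = fully home, front edge at the contact blocks (hard stop). Stays where it is left; friction about 2 N. While the cam's high side faces it, as at the start, the cam stops its steel nose after 2 to 9 mm.
- slide_push (a point): Centre of the rear face of the slide's upright orange push plate, 41 mm above the bench; moves with the slide; axes as the fixture's. Plate 64 mm wide (y), 8 mm thick (x), top 58 mm above the bench. Behind it the base plate lies bare (10 mm above the bench) for 25 mm, then the bench.
- cam (a joint): Cam angle in rad, growing counter-clockwise from above. 0: high point (red dot) at the slide, lever to the fixture's right (-y). pi/2: lever forward (+x). 3.14: low point (green dot) at the slide, lever to the left (+y), hard stop. Starts at 0.2 to 1.0. Stays where left; turning takes about 2 N at the post. The slide comes fully home only near the low point.
- cam_post (a point): Middle of the round upright red finger post at the end of the cam's lever: 14 mm in diameter, free from 41 to 73 mm above the bench (this point 56 mm up), 55 mm from the cam axis. It is pushed sideways along its arc. All else within 90 mm of the cam axis is lower than 45 mm.
- cam_axis (a point): Fixed point on the cam's upright axis, 31 mm above the bench. Steel cam disc 54 mm in diameter, set 12 mm off the axis, 13 to 31 mm above the bench; lever arm 12 mm wide above it, at 34 to 41 mm.
- nest (a point): Centre of the floor of the board's nest on the slide, 20 mm above the bench; moves with the slide. Four lips 4 mm high round an opening 55 x 82 mm.
- contacts (a point): Mid-point between the two fixed black contact blocks at the front of the slide's way, 22 mm above the bench. Blocks at 27 to 53 mm either side (fixture y), tops 34 mm above the bench; their rear faces lie 8 mm behind this point (fixture -x).
- board_1: Loose green populated circuit board, 52 x 79 mm, plate 3 mm thick, parts up to 10 mm, lying flat in the nest. Origin at the centre of its underside. It stays in its nest.
- relay_2: Loose blue cube relay, 24 x 34 x 22 mm, beside the fixture; bystander. Origin under its body.
- fuse_box: Loose cream plastic fuse box, 36 x 56 x 18 mm, ahead of the fixture; bystander. Origin at the centre of its underside.
- flux_bottle: Loose small white bottle with black cap, 27 mm in diameter, 62 mm high, upright ahead of the fixture; bystander. Origin at the centre of its underside.
- terminal_green: Loose green terminal block, 12 x 22 x 15 mm, beside the fixture; bystander. Origin at the centre of its underside.
Not all that is in view belongs to the job. There is more than one size of the board_1; the one meant has the size given above.

How it is judged (in metres and radians):
On the way, in this order (a step that is already met when the one before it is completed fails the run):
1. the cam is turned to its low point while the slide is still back (value of joint cam above 2.85 rad and value of joint slide below 0.012 m), for 0.2 s.
2. the slide is pushed fully home (value of joint slide above 0.021 m), for 0.2 s.
At the end, for the whole second after the job is handed in: The slide is within 3 mm of fully home (joint above 0.021 m), the cam is within about 0.34 rad of its low point, slide and board are at rest, and the board lies in the nest (origin within 8 mm of the nest's centre sideways and under 6 mm above its floor) (value of joint slide above 0.021 m and value of joint cam above 2.8 rad and velocity of joint slide below 0.005 m/s and linear speed of board_1 below 0.01 m/s and horizontal distance between board_1 and nest below 0.008 m and z of board_1 in the frame of nest below 0.006 m); the robot touches nothing.
It fails at once if the slide is pushed past 12 mm before the cam is at its low point (value of joint slide above 0.012 m and value of joint cam below 2.7 rad).
It fails at once if the board is lifted or pushed out of its nest (not (horizontal distance between board_1 and nest below 0.008 m and z of board_1 in the frame of nest below 0.01 m)).
It fails at once if a bystander is lifted or moved by more than 15 mm (distance of any of relay_2, fuse_box, flux_bottle, terminal_green from where it was at the start of the episode above 0.015 m).
It fails at once if the flux bottle is tipped over (angle between flux_bottle's own z axis and vertical above 0.5 rad).
It also fails if it takes over 48 s, if anything falls off the work surface, if the arm or the gripper's body presses on something with over 40 N, if the wrist force passes 120 N, or if a joint passes its speed limit or range.

## Working session

There is one attempt and no reset: what is moved stays moved. The work goes in short steps, Python scripts to look and compute and a shell command to move; the robot and the scene stay as the last step left them, time stands still between calls to the robot, and variables do not carry over. Pictures are saved under pics/ and viewed, about 8 in all and at most 12, crops included, and the job is handed in when it is done.

```bash
mkdir -p pics; python3 - <<'E'
from plant import arm
import cv2,pickle
for n in("top","scene"):
    c=arm.read_camera(n); pickle.dump(c,open(n+".pkl","wb"))
    cv2.imwrite(f"pics/{n}0.png",cv2.resize(c["frame"][:,:,::-1],(800,600),interpolation=cv2.INTER_CUBIC)); print(n,c["fovy"],c["cx"],c["cy"],c["R"],c["t"])
print(arm.get_state())
E
```

```text
top 47.8694905070593 252.15213616394567 197.16192753894433 [[-0.00981215 -0.99934272 -0.0348978 ]
 [-0.98435618  0.01579292 -0.17548077]
 [ 0.17591657  0.03263002 -0.98386414]] [-0.32644774  0.53928404  0.90491404]
scene 51.125903524261815 261.35188424990537 183.52920971084833 [[ 0.90100276 -0.43378936  0.00456406]
 [-0.17080828 -0.36440924 -0.91544003]
 [ 0.39877132  0.82403441 -0.40242854]] [-0.64235421  0.04475288  0.93442222]
{'clock': 0.1, 'joint_positions': array([-6.45952722e+01,  2.02579400e+01,  9.36239172e+01, -3.42298775e-04,
        6.61873438e+01, -1.37049369e-01]), 'joint_vel': array([ 0.00221623, -0.1347614 ,  0.03809432, -0.07583293, -0.06629179,
       -0.03071659]), 'joint_torque': array([ 5.59566047e-05, -5.94905949e+01, -3.34929049e+01,  7.01801735e-02,
        1.84655160e-02, -2.73205808e-05]), 'position': array([ 0.26929724, -0.56352607,  0.21395177]), 'eef_rot': array([[-5.23088005e-04,  4.31170965e-01, -9.02270096e-01],
       [ 1.08864605e-03, -9.02269439e-01, -4.31171282e-01],
       [-9.99999271e-01, -1.20779330e-03,  2.57375287e-06]]), 'contact_force': array([-0.19266261,  0.65472052, -0.55794808]), 'torque': array([0.00491269, 0.03758243, 0.03867683]), 'finger_gap': 1.0017800264356689}
```

View pics/top0.png

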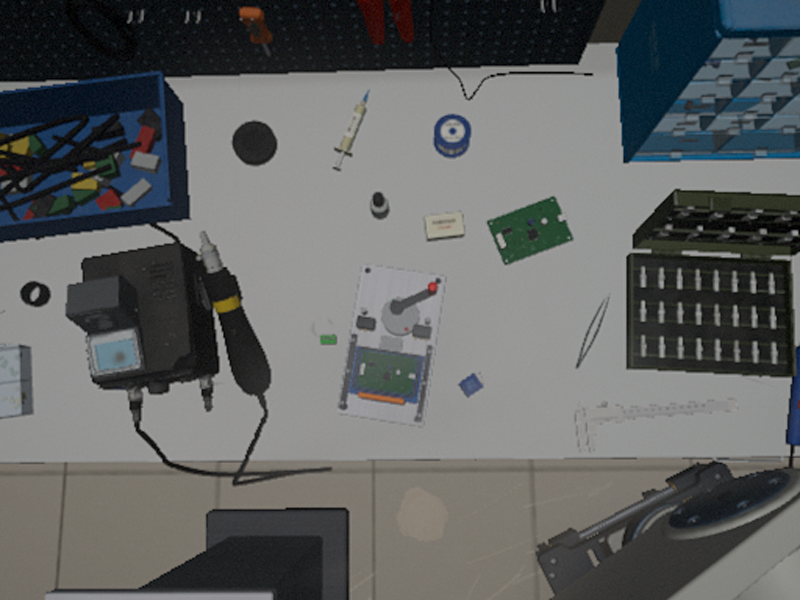

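View pics/scene0.png

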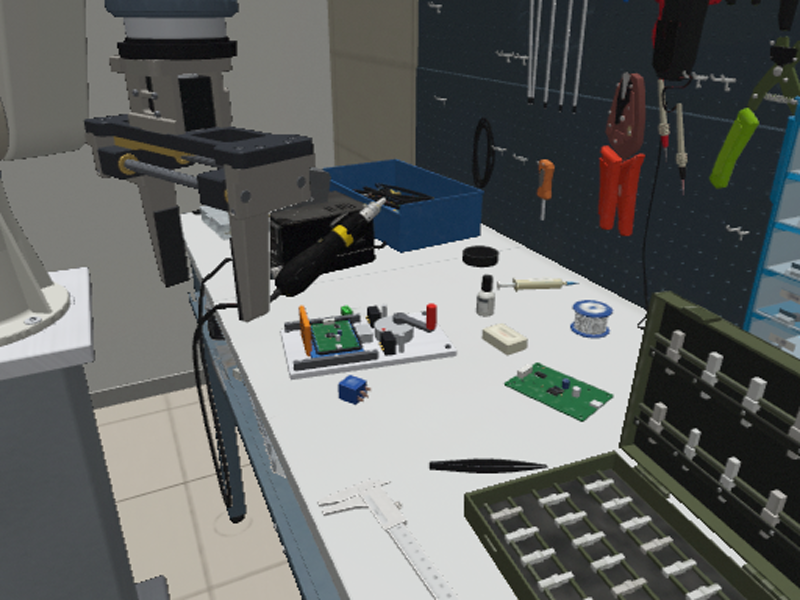

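The top view shows the fixture: plate corners near (364,265), (446,275), (424,424) and (340,412), red post at (433,287), orange plate around (382,398). The scene view agrees. Next I'll take a closer crop and compute positions.

```bash
cat > h.py <<'E'
import numpy as np,cv2,pickle
def ray(c,u,v,z):
    f=192/np.tan(np.radians(c["fovy"]/2)); R=np.array(c["R"]);t=np.array(c["t"])
    d=R.T@[(u-c["cx"])/f,(v-c["cy"])/f,1]; o=-R.T@t
    return o+d*(z-o[2])/d[2]
def proj(c,X):
    f=192/np.tan(np.radians(c["fovy"]/2)); p=np.array(c["R"])@X+c["t"]
    return np.array([c["cx"]+f*p[0]/p[2],c["cy"]+f*p[1]/p[2]])
def blob(c,kind):
    F=c["frame"].astype(int); r,g,b=F[...,0],F[...,1],F[...,2]
    m=(r>120)&(g<75)&(b<75) if kind=="red" else (r>150)&(g>70)&(g<150)&(b<90)
    return m
E
python3 - <<'E'
from h import *
c=pickle.load(open("top.pkl","rb")); k=512/800
for (u,v) in [(364,265),(446,275),(424,424),(340,412)]:
    print(ray(c,(u+.5)*k-.5,(v+.5)*k-.5,.01).round(4))
for kd,z in(("red",.073),("or",.058)):
    m=blob(c,kd).astype(np.uint8); m[:150]=0;m[290:]=0;m[:,:200]=0;m[:,300:]=0
    n,l,s,ce=cv2.connectedComponentsWithStats(m)
    for i in range(1,n): print(kd,s[i],ce[i],ray(c,*ce[i],z).round(4))
x0,y0,w,h=205,155,100,125
cv2.imwrite("pics/crop0.png",cv2.resize(c["frame"][y0:y0+h,x0:x0+w,::-1],(480,600),interpolation=cv2.INTER_CUBIC))
E
```

```text
[ 0.6061 -0.2885  0.01  ]
[ 0.5889 -0.4083  0.01  ]
[ 0.3751 -0.3725  0.01  ]
[ 0.3931 -0.2541  0.01  ]
red [274 181   6   5  24] [276.29166667 183.        ] [ 0.5592 -0.386   0.073 ]
or [276 183   2   2   3] [276.33333333 183.33333333] [ 0.5616 -0.3865  0.058 ]
or [230 251  28   7  61] [243.63934426 254.18032787] [ 0.4106 -0.3148  0.058 ]
```

View pics/crop0.png

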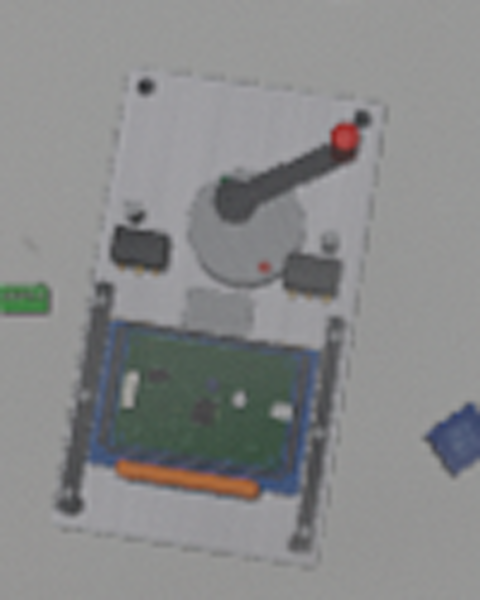

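The crop gives a fixture yaw of about -9.4°, cam axis at about (0.538, -0.339) and post at about (0.560, -0.388), which puts the cam near 0.58 rad. The tool's present yaw already suits pushing with its -z face. I'll shut the gripper and move over the spot just behind the post.

```bash
python3 -m crank '[[[0,-4,-30],0],[[0,-4,-38],0],[[0,-4,-38],0],[[0,-4,-38],0],[[0,-4,-38],0],[[0,-4,-38],0],[[0,-4,-38],0],[[0,-4,-30],0],[[0,-1,-10],0],[[0,0,0],0]]' 0 20
```

```text
clock: 0.93
position: [0.532, -0.3979, 0.2093]
eef_rot: [[-0.005, 0.427, -0.904], [0.005, -0.904, -0.427], [-1.0, -0.007, 0.003]]
contact_force: [-0.7, -0.5, 0.0]
finger_gap: 0.293
```

Now I'll descend to z ≈ 0.051 and look before touching anything.

```bash
python3 -m crank '[[[25,0,0],0],[[30,0,0],0],[[30,0,0],0],[[30,0,0],0],[[25,0,0],0],[[14,0,0],0],[[4,0,0],0],[[0,0,0],0]]'
python3 - <<'E'
from plant import arm
import cv2
from h import *
s=arm.get_state();print(s["position"],s["finger_gap"])
t=arm.read_camera("top")["frame"];c=arm.read_camera("scene")["frame"]
a=cv2.resize(t[130:290,190:310],(450,600),interpolation=cv2.INTER_CUBIC)
b=cv2.resize(c[130:280,130:330],(350,262),interpolation=cv2.INTER_CUBIC)
o=np.zeros((600,800,3),np.uint8);o[:,:450]=a;o[:262,450:]=b
cv2.imwrite("pics/pre.png",o[...,::-1])
E
```

```text
clock: 1.6
position: [0.523, -0.4039, 0.0458]
eef_rot: [[-0.007, 0.425, -0.905], [0.002, -0.905, -0.425], [-1.0, -0.005, 0.006]]
contact_force: [-0.2, 0.3, 0.7]
finger_gap: 0.005
[ 0.52298949 -0.40393759  0.04578538] 0.004589694550046927
```

View pics/pre.png

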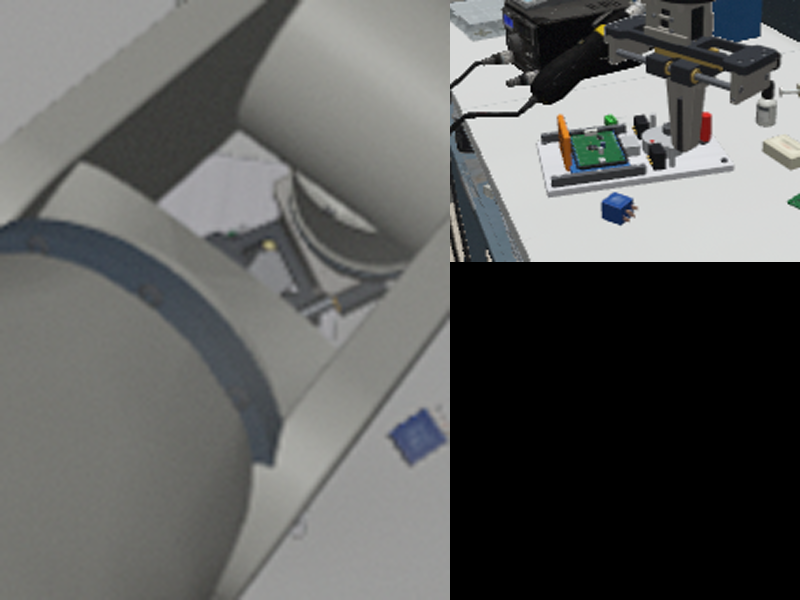

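The scene view shows the finger upright just behind the red post (about (705,125)), clear of it and of the base. I'll lift it slightly and ease into contact.

```bash
python3 -m crank '[[[-5,0,0],0],[[-1,0,-5],0],[[0,0,-5],0],[[0,0,-5],0],[[0,0,-5],0],[[0,0,-4],0],[[0,0,-4],0]]'
```

```text
clock: 2.28
position: [0.5542, -0.3948, 0.0609]
eef_rot: [[0.002, 0.425, -0.905], [-0.006, -0.905, -0.425], [-1.0, 0.006, 0.001]]
contact_force: [-1.8, -2.2, -0.9]
finger_gap: 0.002
```

```bash
python3 -m crank '[[[4,0,0],-5],[[2,1,-5],-5],[[1,1,-5],-5],[[0,1,-5],-5],[[0,1,-5],-5],[[0,1,-5],-5],[[0,1,-5],-5]]'
```

```text
clock: 2.87
position: [0.5832, -0.3786, 0.0542]
eef_rot: [[0.001, 0.88, -0.474], [-0.009, -0.474, -0.88], [-1.0, 0.006, 0.007]]
contact_force: [-1.0, -1.9, 0.9]
finger_gap: 0.005
```

```bash
python3 -m crank '[[[1,0,-5],-5],[[0,0,-5],-5],[[0,1,-5],-5],[[0,1,-5],-5],[[0,1,-5],-5],[[0,1,-5],-5],[[0,1,-5],-5],[[0,1,-5],-5],[[0,1,-5],-5],[[0,1,-5],-5]]'
```

```text
clock: 3.7
position: [0.6018, -0.3299, 0.0533]
eef_rot: [[0.006, 0.91, 0.415], [-0.016, 0.415, -0.91], [-1.0, -0.001, 0.017]]
contact_force: [-0.4, -2.5, -0.2]
finger_gap: 0.005
```

```bash
python3 -m crank '[[[0,-1,-5],-5],[[0,-1,-5],-5],[[0,0,-5],-5],[[0,0,-5],-5],[[0,0,-5],-5],[[0,0,-5],-5],[[0,1,-5],-5],[[0,1,-5],-5]]'
```

```text
clock: 4.37
position: [0.5866, -0.2986, 0.0551]
eef_rot: [[0.026, 0.395, 0.918], [-0.022, 0.919, -0.395], [-0.999, -0.01, 0.032]]
contact_force: [2.8, 1.2, -1.4]
finger_gap: 0.001
```

```bash
python3 -m crank '[[[0,0,-6],0],[[0,0,-6],0],[[0,0,-5],-3],[[0,0,-4],-4],[[0,0,-4],-3],[[0,0,-3],0]]'
```

```text
clock: 4.87
position: [0.5632, -0.2862, 0.0553]
eef_rot: [[0.033, 0.232, 0.972], [-0.023, 0.973, -0.231], [-0.999, -0.015, 0.037]]
contact_force: [2.0, 0.3, -0.1]
finger_gap: 0.005
```

```bash
python3 -m crank '[[[0,0,-3],0],[[0,0,-3],0],[[0,0,-3],0]]'; python3 -m crank '[[[0,0,-2],0],[[0,0,-2],0]]'
```

```text
clock: 5.12
position: [0.5619, -0.2866, 0.0567]
eef_rot: [[0.049, 0.244, 0.969], [-0.029, 0.97, -0.243], [-0.998, -0.016, 0.055]]
contact_force: [13.0, -2.6, -8.1]
finger_gap: 0.003
clock: 5.28
position: [0.5622, -0.287, 0.0572]
eef_rot: [[0.058, 0.252, 0.966], [-0.033, 0.967, -0.251], [-0.998, -0.017, 0.065]]
contact_force: [7.9, -1.6, -5.4]
finger_gap: 0.005
```

The force rose to 13 N at the predicted stop position. I'll back off, lift clear and move aside to look.

```bash
python3 -m crank '[[[0,0,8],0],[[0,0,8],0],[[-25,0,0],0],[[-35,0,0],0],[[-35,0,0],0],[[-30,0,0],0],[[0,0,0],7],[[0,0,0],7],[[0,0,0],7],[[0,0,0],7]]'; python3 -m crank '[[[0,-30,0],7],[[0,-38,0],7],[[0,-38,0],7],[[0,-38,0],7],[[0,-38,0],7],[[0,-38,0],7],[[0,-20,0],7],[[0,0,0],0]]'
python3 - <<'E'
from plant import arm
import cv2,pickle
from h import *
print(arm.get_state()["position"])
d={n:arm.read_camera(n) for n in("top","scene")}; pickle.dump(d,open("d1.pkl","wb"))
t=d["top"]["frame"];c=d["scene"]["frame"]
a=cv2.resize(t[130:290,190:310],(450,600),interpolation=cv2.INTER_CUBIC)
b=cv2.resize(c[130:280,130:330],(350,262),interpolation=cv2.INTER_CUBIC)
o=np.zeros((600,800,3),np.uint8);o[:,:450]=a;o[:262,450:]=b
cv2.imwrite("pics/mid.png",o[...,::-1])
E
```

```text
clock: 6.12
position: [0.5697, -0.2874, 0.1881]
eef_rot: [[0.045, 0.697, 0.715], [-0.03, 0.717, -0.697], [-0.999, 0.011, 0.053]]
contact_force: [-0.1, 0.6, -0.1]
finger_gap: 0.003
clock: 6.78
position: [0.3515, -0.3893, 0.1811]
eef_rot: [[0.039, 0.995, -0.088], [-0.026, -0.087, -0.996], [-0.999, 0.041, 0.022]]
contact_force: [0.1, 0.6, -0.4]
finger_gap: 0.008
[ 0.35154979 -0.3893117   0.18108764]
```

View pics/mid.png

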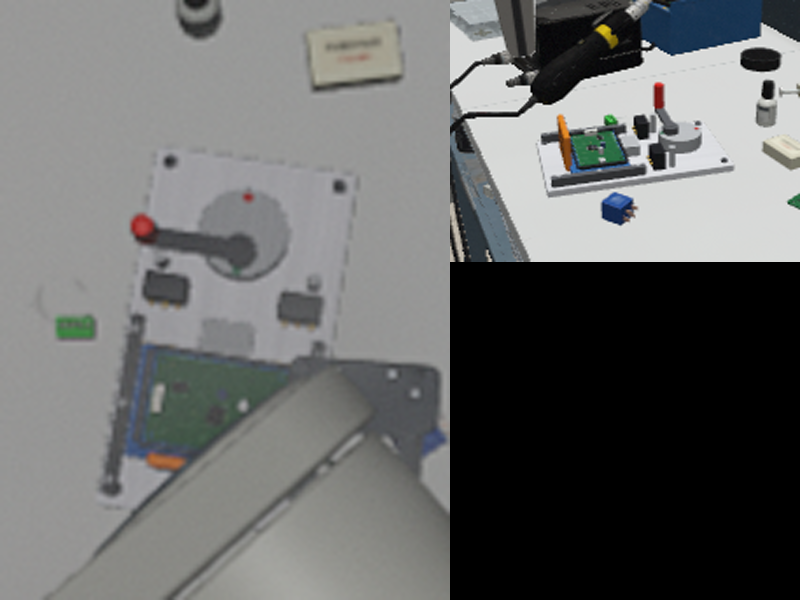

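The lever points fully left with the green dot at the slide, so the cam is at its low point. The bystanders haven't moved and the slide is still back. Now I'll move behind the orange plate.

```bash
python3 -m crank '[[[0,2,-25],4],[[0,4,-30],0],[[0,4,-22],0],[[0,0,0],0],[[0,0,0],0]]'; python3 -m crank '[[[25,0,0],0],[[30,0,0],0],[[30,0,0],0],[[15,0,0],0],[[0,0,0],0]]'
```

```text
clock: 7.3
position: [0.3825, -0.3132, 0.1816]
eef_rot: [[0.045, 0.99, -0.136], [-0.029, -0.135, -0.99], [-0.999, 0.048, 0.023]]
contact_force: [-0.8, -0.9, 0.1]
finger_gap: 0.006
clock: 7.72
position: [0.396, -0.3206, 0.0812]
eef_rot: [[0.053, 0.991, -0.122], [-0.036, -0.12, -0.992], [-0.998, 0.057, 0.029]]
contact_force: [0.5, 1.4, -0.7]
finger_gap: 0.005
```

```bash
python3 -m crank '[[[0,-14,-1],0],[[0,-14,-1],0],[[0,0,0],0],[[0,0,0],0]]';  python3 -m crank '[[[15,-1,0],0],[[15,-1,0],0],[[8,0,0],0],[[0,0,0],0]]'
```

```text
clock: 8.05
position: [0.3699, -0.3172, 0.0802]
eef_rot: [[0.053, 0.992, -0.117], [-0.036, -0.116, -0.993], [-0.998, 0.057, 0.029]]
contact_force: [0.2, -0.2, 0.6]
finger_gap: 0.004
clock: 8.38
position: [0.3741, -0.3222, 0.0455]
eef_rot: [[0.06, 0.991, -0.118], [-0.042, -0.115, -0.992], [-0.997, 0.065, 0.035]]
contact_force: [-0.1, 0.2, -1.5]
finger_gap: 0.005
```

```bash
python3 -m crank '[[[5,0,-5],2],[[3,0,-5],0],[[0,0,0],0]]';  python3 -m crank '[[[0,4,0],0],[[0,4,0],0],[[1,4,0],0],[[0,4,0],0],[[0,0,0],0]]'
```

```text
clock: 8.63
position: [0.3777, -0.3137, 0.0386]
eef_rot: [[0.062, 0.986, -0.153], [-0.044, -0.15, -0.988], [-0.997, 0.068, 0.034]]
contact_force: [0.1, 0.5, 0.1]
finger_gap: 0.004
clock: 9.05
position: [0.3959, -0.3168, 0.0406]
eef_rot: [[0.063, 0.987, -0.149], [-0.045, -0.147, -0.988], [-0.997, 0.069, 0.035]]
contact_force: [-0.0, 0.2, 0.1]
finger_gap: 0.006
```

```bash
python3 -m crank '[[[0,4,0],0],[[1,4,0],0],[[0,0,0],0]]';  python3 -m crank '[[[0,4,0],0],[[1,4,0],0],[[0,4,0],0]]'
```

```text
clock: 9.3
position: [0.404, -0.3179, 0.04]
eef_rot: [[0.062, 0.987, -0.149], [-0.044, -0.146, -0.988], [-0.997, 0.068, 0.034]]
contact_force: [-0.1, -0.3, 0.6]
finger_gap: 0.001
clock: 9.55
position: [0.4158, -0.3196, 0.0395]
eef_rot: [[0.06, 0.987, -0.149], [-0.043, -0.146, -0.988], [-0.997, 0.066, 0.034]]
contact_force: [-2.3, -1.6, -1.6]
finger_gap: 0.007
```

Contact at about 2.3 N, which matches the slide's friction. I'll keep pushing to the stop.

```bash
python3 -m crank '[[[0,4,0],0],[[1,4,0],0],[[0,3,0],0]]';  python3 -m crank '[[[0,3,0],0],[[0,3,0],0]]'; python3 -m crank '[[[0,3,0],0],[[0,2,0],0]]'
```

```text
clock: 9.8
position: [0.416, -0.3177, 0.0374]
eef_rot: [[0.038, 0.989, -0.145], [-0.035, -0.144, -0.989], [-0.999, 0.043, 0.029]]
contact_force: [-14.2, -3.5, 9.4]
finger_gap: 0.003
clock: 9.97
position: [0.4159, -0.3173, 0.0372]
eef_rot: [[0.027, 0.989, -0.144], [-0.031, -0.143, -0.989], [-0.999, 0.031, 0.026]]
contact_force: [-17.3, -2.3, 13.5]
finger_gap: 0.003
clock: 10.13
position: [0.4156, -0.317, 0.0371]
eef_rot: [[0.016, 0.99, -0.143], [-0.027, -0.142, -0.989], [-0.999, 0.02, 0.025]]
contact_force: [-10.6, -1.2, 7.8]
finger_gap: 0.002
```

It stopped hard at x ≈ 0.416, close to the expected home of 0.413. I'll retreat and check.

```bash
python3 -m crank '[[[0,-10,0],0],[[0,-20,0],0],[[0,-10,0],0],[[-25,0,0],0],[[-35,0,0],0],[[-35,0,0],0],[[-30,0,30],0],[[0,0,38],0],[[0,0,38],0],[[0,0,38],0]]'; python3 -m crank '[[[0,0,38],0],[[0,0,38],0],[[0,0,20],0],[[0,0,0],0]]'
python3 - <<'E'
from plant import arm
import cv2,pickle
from h import *
d={n:arm.read_camera(n) for n in("top","scene")}
t=d["top"]["frame"];c=d["scene"]["frame"]
a=cv2.resize(t[130:290,190:310],(450,600),interpolation=cv2.INTER_CUBIC)
b=cv2.resize(c[130:280,130:330],(350,262),interpolation=cv2.INTER_CUBIC)
o=np.zeros((600,800,3),np.uint8);o[:,:450]=a;o[:262,450:]=b
cv2.imwrite("pics/end.png",o[...,::-1])
for q in(pickle.load(open("top.pkl","rb")),d["top"]):
    m=blob(q,"or").astype(np.uint8); m[:210]=0;m[290:]=0;m[:,:200]=0;m[:,300:]=0
    v,u=np.nonzero(m);print(len(u),ray(q,u.mean(),v.mean(),.058).round(4))
E
```

```text
clock: 10.97
position: [0.3537, -0.4495, 0.1716]
eef_rot: [[0.023, 0.99, -0.137], [-0.03, -0.137, -0.99], [-0.999, 0.027, 0.026]]
contact_force: [1.2, -0.4, -0.5]
finger_gap: 0.007
clock: 11.3
position: [0.3396, -0.5574, 0.1769]
eef_rot: [[0.029, 0.99, -0.141], [-0.039, -0.139, -0.989], [-0.999, 0.035, 0.035]]
contact_force: [-0.2, 0.7, -0.7]
finger_gap: 0.002
61 [ 0.4106 -0.3148  0.058 ]
64 [ 0.4342 -0.319   0.058 ]
```

View pics/end.png

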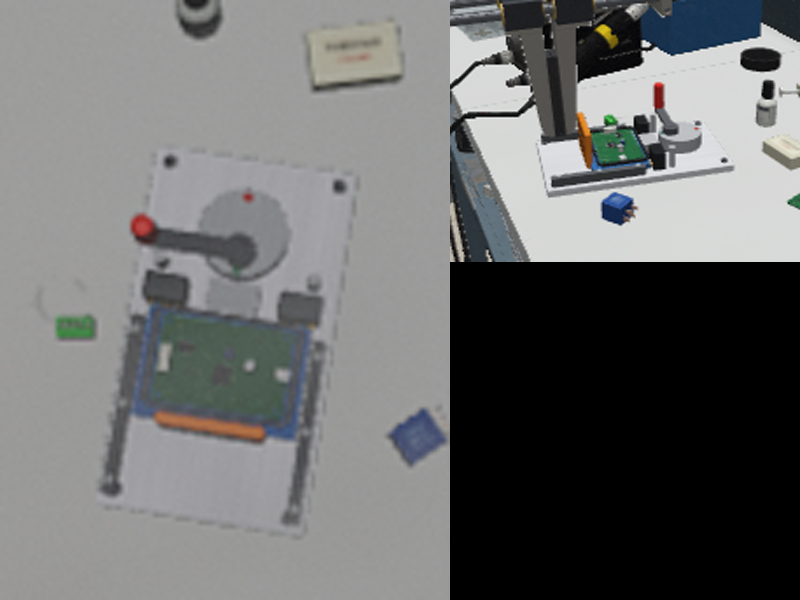

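The slide has travelled about 24 mm (0.4106→0.4342 in x, plus the y part) and its front edge sits at the contact blocks. The board is in its nest, the lever is at its stop and the bystanders haven't moved. I'm handing the job in.

```bash
python3 -c "
from plant import arm
print(arm.get_state()['contact_force']); print(arm.sign_off())"
```

```text
[ 0.50189701  0.44410869 -0.28700977]
the job is handed in; nothing more can be done
None
```

The board is docked and the job is handed in, at about 11.4 s on the robot's clock; the hand-in gives no verdict.

- **Cam:** I pushed the lever post round its arc with the shut fingertips until it hit the far stop, at about 13 N. Before touching the slide, a picture showed the lever pointing left and the green dot at the slide.
- **Slide:** I then pushed the orange plate until it stopped hard, at about 17 N along the push (about 22 N total).

**Last checks:** The plate moved about 24 mm in the top camera, which matches full travel, and the slide's front edge is at the contact blocks. The board lies in its nest, the lever is still at its stop, the bystanders in view look unmoved, and the arm is clear with about 0 N on the wrist.

**Disagreements:** Contact with the plate showed on the force reading later than I expected, because the roughly 2 N of slide friction is close to the sensor noise. The end stop came about 3 mm past my estimate. The tool also tilted up to about 4° while pressing, with no visible effect.

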